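Gauge a dowel in the steel hole plate

TASK

Gauge the dowel that stands in the single beech block: try it in the steel plate starting at the widest hole and stepping down, hole by hole, until it no longer goes in, never forcing it. Then push it fully home, and leave it standing, in the last hole that it passed cleanly; leave the stock dowels and everything else on the bench as they are.

Things in the scene. Friction and masses are not known exactly. Their poses are not given: they have to be found in the camera images.
- dowel_a: beech dowel, 120 mm long round rod, foot chamfered 1 mm. The three are 12, 16 and 20 mm thick; which is which is not told. Origin: centre of its foot face; z up along the dowel. One of the three, any, stands upright in holder's socket: that is the one to gauge; the other two are stock in rack. 10 to 37 g
- dowel_b: beech dowel, 120 mm long round rod, foot chamfered 1 mm. The three are 12, 16 and 20 mm thick; which is which is not told. Origin: centre of its foot face; z up along the dowel. One of the three, any, stands upright in holder's socket: that is the one to gauge; the other two are stock in rack. 10 to 37 g
- dowel_c: beech dowel, 120 mm long round rod, foot chamfered 1 mm. The three are 12, 16 and 20 mm thick; which is which is not told. Origin: centre of its foot face; z up along the dowel. One of the three, any, stands upright in holder's socket: that is the one to gauge; the other two are stock in rack. 10 to 37 g
- holder: beech block 64 x 64 x 36 mm fixed on the bench, one upright round socket in its middle, 27 mm wide, 30 mm deep (socket floor 6 mm above the bench). Origin: centre of its underside, on the bench, z up. The dowel to gauge stands in it on the socket floor, its top end 126 mm above the bench
- gauge: fixed dark board 300 x 270 mm with a steel gauge plate 66 x 212 mm, top 52 mm over the bench; four holes in a row, 45 mm apart, along its y, 55 mm to +x of the origin, widest at +y. Two red toggle clamps hold the plate's ends from -x, up to 76 mm over the bench. Origin: on the bench. The steel does not give: over 30 N bruises a dowel, meet it at 15 mm/s or less
- gauge_hole0 (a point): gauge hole: the widest, 21.2 mm bore (passes the 12, 16 and 20 mm dowels). Point: centre of its mouth, level with the steel's top face, 52 mm over the bench; z up. The hole is upright and blind, 30 mm deep: a dowel fully home has its foot 30 mm below the mouth and stands 90 mm proud. A dowel has 1.2 mm of play in its own hole; one too thick stops on the rim
- gauge_hole1 (a point): gauge hole: the second, 17.2 mm bore (passes the 12 and 16 mm dowels). Point: centre of its mouth, level with the steel's top face, 52 mm over the bench; z up. The hole is upright and blind, 30 mm deep: a dowel fully home has its foot 30 mm below the mouth and stands 90 mm proud. A dowel has 1.2 mm of play in its own hole; one too thick stops on the rim
- gauge_hole2 (a point): gauge hole: the third, 13.2 mm bore (passes the 12 mm dowel only). Point: centre of its mouth, level with the steel's top face, 52 mm over the bench; z up. The hole is upright and blind, 30 mm deep: a dowel fully home has its foot 30 mm below the mouth and stands 90 mm proud. A dowel has 1.2 mm of play in its own hole; one too thick stops on the rim
- gauge_hole3 (a point): gauge hole: the tightest, 9.2 mm bore (passes none of the three dowels). Point: centre of its mouth, level with the steel's top face, 52 mm over the bench; z up. The hole is upright and blind, 30 mm deep: a dowel fully home has its foot 30 mm below the mouth and stands 90 mm proud. A dowel has 1.2 mm of play in its own hole; one too thick stops on the rim
- rack: beech stock block 100 x 156 x 36 mm fixed on the bench, six sockets in two rows; the two stock dowels stand at x -24, y -50 and +50 mm in its frame, shorter fixed dowel ends in the others. Origin: centre of its underside. Leave alone
- glue: white glue bottle 75 x 75 mm with a green nozzle, 203 mm high, origin at its underside; leave alone
- brush: flat glue brush lying along its x, 190 mm long, 10 mm high, origin at its underside; leave alone
- sander: cork sanding block 112 x 60 x 38 mm, origin at its underside; leave alone
- offcut: dark wood offcut 50 x 140 x 28 mm, origin at its underside; leave alone
- hammer: hammer lying along its x, handle to -x, origin at its underside; leave alone
- square: joiner's try square lying flat, 110 mm stock along its x, 160 mm steel blade along its y, 14 mm high, origin at the underside of the stock; leave alone
Not all that is in view belongs to the job. What is shaped like the dowel_a but turquoise is not meant.

How it is judged:
On the way, in this order (a step that is already met when the one before it is completed fails the run):
1. the dowel is tried in the widest hole: its foot is at least 6 mm down inside it (((z of dowel_a in the frame of gauge_hole0 below -0.006 m and horizontal distance between dowel_a and gauge_hole0 below 0.005 m and angle between dowel_a's own z axis and vertical below 0.15 rad) or (z of dowel_b in the frame of gauge_hole0 below -0.006 m and horizontal distance between dowel_b and gauge_hole0 below 0.005 m and angle between dowel_b's own z axis and vertical below 0.15 rad) or (z of dowel_c in the frame of gauge_hole0 below -0.006 m and horizontal distance between dowel_c and gauge_hole0 below 0.005 m and angle between dowel_c's own z axis and vertical below 0.15 rad))), for 0.1 s.
2. stepping down, its foot is felt to stop on the next hole below its own size: within 5 mm of that hole's centre, foot within 4 mm of the mouth's level, pressed with more than 1.5 N for 0.1 s (((z of dowel_a in the frame of gauge_hole2 between -0.004 and 0.004 m and horizontal distance between dowel_a and gauge_hole2 below 0.005 m and angle between dowel_a's own z axis and vertical below 0.15 rad and contact force between dowel_a and gauge above 1.5 N) or (z of dowel_b in the frame of gauge_hole3 between -0.004 and 0.004 m and horizontal distance between dowel_b and gauge_hole3 below 0.005 m and angle between dowel_b's own z axis and vertical below 0.15 rad and contact force between dowel_b and gauge above 1.5 N) or (z of dowel_c in the frame of gauge_hole1 between -0.004 and 0.004 m and horizontal distance between dowel_c and gauge_hole1 below 0.005 m and angle between dowel_c's own z axis and vertical below 0.15 rad and contact force between dowel_c and gauge above 1.5 N))), for 0.1 s.
At the end, for the whole second after the job is handed in: the gauged dowel stands in the smallest hole that passes it (20 mm: widest, 16: second, 12: third), foot at least 26 mm below the mouth (30 is home), within 5 mm of its centre, tilted under 0.15 rad, at rest; the other two dowels still stand in the rack, moved under 20 mm (((z of dowel_a in the frame of gauge_hole1 below -0.026 m and horizontal distance between dowel_a and gauge_hole1 below 0.005 m and angle between dowel_a's own z axis and vertical below 0.15 rad and linear speed of dowel_a below 0.02 m/s and horizontal distance between each of dowel_b, dowel_c and rack below 0.09 m and distance of each of dowel_b, dowel_c from where it was at the start of the episode below 0.02 m and angle between each of dowel_b, dowel_c's own z axis and vertical below 0.3 rad) or (z of dowel_b in the frame of gauge_hole2 below -0.026 m and horizontal distance between dowel_b and gauge_hole2 below 0.005 m and angle between dowel_b's own z axis and vertical below 0.15 rad and linear speed of dowel_b below 0.02 m/s and horizontal distance between each of dowel_a, dowel_c and rack below 0.09 m and distance of each of dowel_a, dowel_c from where it was at the start of the episode below 0.02 m and angle between each of dowel_a, dowel_c's own z axis and vertical below 0.3 rad) or (z of dowel_c in the frame of gauge_hole0 below -0.026 m and horizontal distance between dowel_c and gauge_hole0 below 0.005 m and angle between dowel_c's own z axis and vertical below 0.15 rad and linear speed of dowel_c below 0.02 m/s and horizontal distance between each of dowel_a, dowel_b and rack below 0.09 m and distance of each of dowel_a, dowel_b from where it was at the start of the episode below 0.02 m and angle between each of dowel_a, dowel_b's own z axis and vertical below 0.3 rad))); the robot touches nothing.
It fails at once if the dowel is forced: a dowel is pressed against the gauge with more than 30 N (contact force between any of dowel_a, dowel_b, dowel_c and gauge above 30 N).
It fails at once if a dowel is tipped over (more than 0.8 rad from upright) (angle between any of dowel_a, dowel_b, dowel_c's own z axis and vertical above 0.8 rad).
It fails at once if more than one dowel is moved (20 mm) (distance of each of dowel_a, dowel_b from where it was at the start of the episode above 0.02 m or distance of each of dowel_a, dowel_c from where it was at the start of the episode above 0.02 m or distance of each of dowel_b, dowel_c from where it was at the start of the episode above 0.02 m).
It fails at once if the glue bottle, brush, sanding block, offcut, hammer or square is moved more than 30 mm (distance of any of glue, brush, sander, offcut, hammer, square from where it was at the start of the episode above 0.03 m).
It also fails if it takes over 64 s, if anything falls off the work surface, if the arm or the gripper's body presses on something with over 40 N, if the wrist force passes 120 N, or if a joint passes its speed limit or range.

ROBOT

A 6-joint arm with a two-finger parallel gripper is mounted at the origin on the work surface. World frame = base frame: x ahead of the robot, y to its left, z up, the work surface at z = 0. Lengths are in m, angles in rad, forces in N, time in s.
With the tool pointing down it reaches from about 0.275 to 0.75 m from the base axis. Payload 10.2 kg.
Tool frame: the origin (TCP) lies on the centre line of the jaws, within the pads' length; the fingertips stand 8 mm ahead of it and the grasp point (between the pads) lies 11 mm behind it; z points along the fingers, y is the line along which they close (so a half turn about z gives the same grasp; the last joint's range is limited). The gripper opens to 88 mm and grips with 3 to 60 N. Pads are 18 mm wide; open, the fingers measure 123 mm over their backs; the gripper's body (75 mm by 187 mm) begins 45 mm behind the grasp point.
Start: joints at [0.941, 0.313, 1.498, -0, 1.331, -0.223], TCP at [0.208, 0.482, 0.247] pointing down, gripper open.
Joint ranges: [-2.94, 2.94], [-0.97, 2.17], [0.19, 2.56], [-1.23, 4.37], [0.02, 3.11], [-2.88, 2.88]. Speed limits (rad/s): [2.39, 2.39, 3.01, 3.14, 3.14, 3.14].

INTERFACE

Orientations are given as a unit quaternion [x, y, z, w].
In Python, from bench import arm gives the robot as it stands. The module is installed in compiled form; this text tells all that it offers.
- The arm moves only by the tool send_rows, never from a script. Its argument "increments" is one flat list of numbers, 7 for each row, row after row: the shift along the tool's x, y, z in m, then the turn, a rotation vector about the tool's x, y, z in degrees, then the opening, from 0 (shut) to 1 (fully open). In form: [dx, dy, dz, ax, ay, az, claw, dx, dy, dz, ax, ay, az, claw, ...]. A call has 1 to 20 rows; each row is the pose to reach, as a shift and turn from the pose commanded when the call began, along the tool's axes at that moment; what a row does not reach only later rows make up. A row lasts 1/8 s, in which the tool goes at most 62.5 mm and 10.7 degrees, less where a joint would pass 70% of its speed; a pose out of reach is approached as far as the arm can. A call with a gripper value outside its range is refused whole. The fingers move at their own pace and stop on an object; "force" is the grip in N (left out, the last holds). Time passes only in rows, so rows that repeat a pose let the fingers close. It gives the time, the measured TCP pose, the force, the opening and the grip force at its end, in the units of the state.
- arm.get_obs(): the state, without advancing time (a new reading comes with each control period).
- arm.grab_frame(name): name is "side" or "top" or "wrist"; returns a dict with "pixels" (400x640x3 uint8, blue, green, red), "camera_matrix" (3x3 intrinsics, pixels), "R" (3x3) and "t" (3): a world point X has camera coordinates R X + t; the wrist camera has in their place "T_tool_cam" (4x4, takes a point from camera to tool coordinates, whose origin is the TCP and whose axes are the flange's). Camera axes: x right, y down, z forward; pixel columns grow to the right and rows downward; lengths in m; the calibration is good to about 2 mm. A picture is of the moment at which its call begins: read the wrist's pose just before it. There is no depth.
- arm.close_job(): hands the job in; it is judged then, once.
The state is a dict: "clock": time; "qpos": joint angles; "joint_velocities": joint speeds; "effort": joint torques, N m; "ee_pos": TCP position; "eef_rot": TCP orientation; "contact_force": force on the tool from outside, world axes, zero at the start; "torque": the same for the moment, N m; "grip_width": finger opening in m; "grasp_force": force on a finger pad.
Only numpy, scipy, OpenCV 4.12 (cv2) and the standard library are available. Lean on these libraries where they do the work, as an engineer would, in place of code of your own. Each camera call takes 0.05 s, during which the arm holds its last target. There are 200 camera calls.

## Working session

There is one attempt and no reset: what is moved stays moved. The work goes in short steps, Python scripts to look and compute and a tool call to move; the robot and the scene stay as the last step left them, time stands still between calls to the robot, and variables do not carry over. Pictures are saved under pics/ and viewed, at most 10 in all, crops included, and the job is handed in when it is done.

Besides the shell and the picture viewer there is one more tool, called as name(argument=value, ...), one argument or row to a line, values as JSON. send_rows: Moves the arm, as the interface text tells. Its arguments: {"type":"object","properties":{"increments":{"type":"array"},"force":{"type":"number"}},"required":["increments"]}

```bash
mkdir -p pics
python3 - <<'E'
from bench import arm
import cv2,pickle
o=arm.get_obs();print(o['ee_pos'],o['eef_rot'],o['clock'],o['contact_force'])
d={}
for n in('top','side','wrist'):
    f=arm.grab_frame(n);d[n]=f;cv2.imwrite(f'pics/{n}0.png',f['pixels'])
    print(n,{k:v.tolist() for k,v in f.items() if k!='pixels'})
d['obs']=o
pickle.dump(d,open('f0.pkl','wb'))
E
```

```text
[0.20759685 0.48195942 0.2461872 ] [ 2.02007998e-01  9.79383675e-01 -5.60528574e-04 -2.67142241e-04] 0.0 [-0.197496    0.13312818 -0.08743616]
top {'camera_matrix': [[441.2304069075113, 0.0, 330.5693748305097], [0.0, 441.2304069075113, 201.96789757955307], [0.0, 0.0, 1.0]], 'R': [[0.011260997151495826, -0.999835503680848, 0.014218140610473277], [-0.9895223052660219, -0.013189410227665944, -0.14377637788894546], [0.14394025609318786, -0.01245010189161216, -0.9895080584000903]], 't': [-0.07485485624081356, 0.5511946181846468, 1.446950116410383]}
side {'camera_matrix': [[467.84110209986216, 0.0, 322.4243500914496], [0.0, 467.84110209986216, 201.81605619349614], [0.0, 0.0, 1.0]], 'R': [[-0.9892913962074853, -0.14443327504913445, -0.02101338736199944], [-0.07363771620951812, 0.6182299730071785, -0.7825402144471489], [0.12601595193185205, -0.7726129234837613, -0.6222453296928669]], 't': [0.5369118842576193, 0.12993632547353562, 1.3985242370231867]}
wrist {'camera_matrix': [[344.0594730568765, 0.0, 322.3676541074316], [0.0, 344.0594730568765, 201.58008743364897], [0.0, 0.0, 1.0]], 'T_tool_cam': [[5.407500978200231e-05, -0.964889163916897, -0.26265737840700704, 0.06698473837876433], [0.9999994751857358, -0.0002165446184155778, 0.0010013674042264962, 0.0013183512343099002], [-0.001023085599218918, -0.26265729470962085, 0.9648886458196495, -0.13745160314839305], [0.0, 0.0, 0.0, 1.0]]}
```

View pics/top0.png

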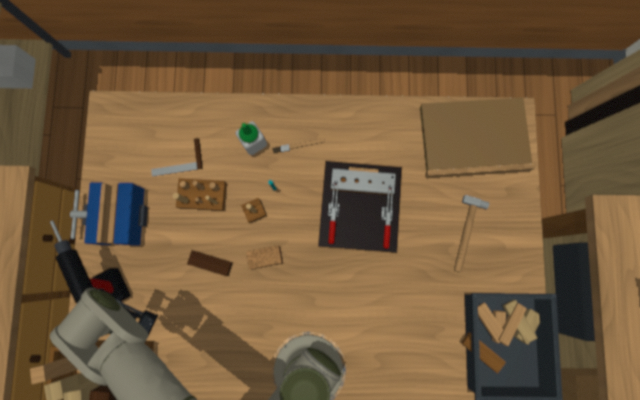

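View pics/side0.png

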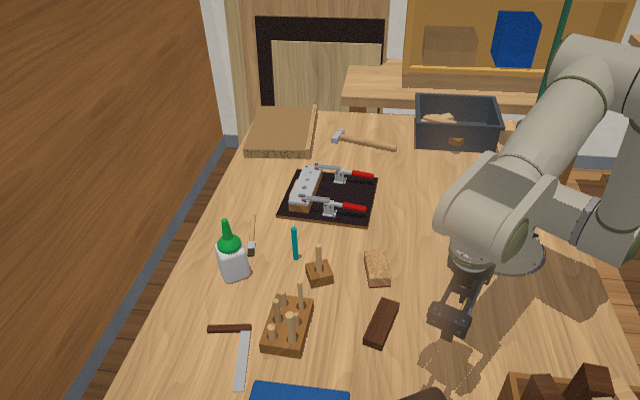

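Top view: holder at about (254,210), turquoise dowel (273,186), and the gauge plate at (364,181) with its widest hole on the left. The side view shows the same layout with the holder at (319,272). Next, enlarged crops.

Run:
```python
import pickle,cv2,numpy as np
d=pickle.load(open('f0.pkl','rb'))
a=cv2.resize(d['top']['pixels'][150:260,235:410],None,fx=4.5,fy=4.5,interpolation=cv2.INTER_CUBIC)
b=cv2.resize(d['side']['pixels'][155:295,270:390],None,fx=4,fy=4,interpolation=cv2.INTER_CUBIC)
cv2.imwrite('pics/t1.png',a);cv2.imwrite('pics/s1.png',b)
```

```text
(no output)
```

View pics/t1.png

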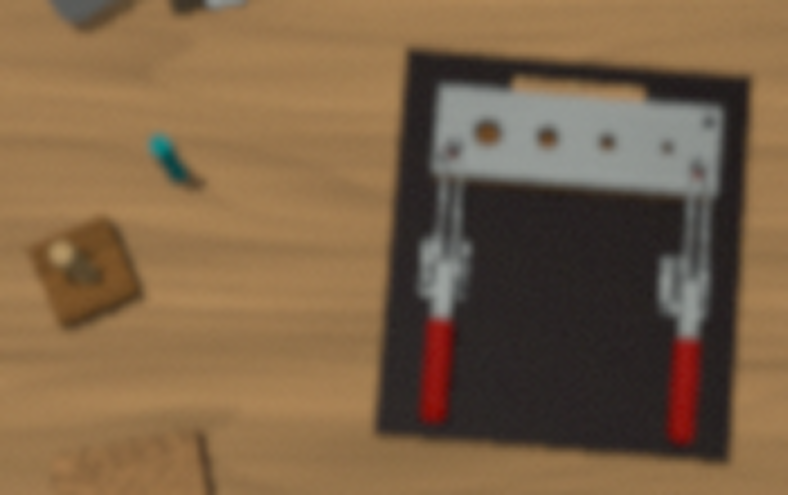

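View pics/s1.png

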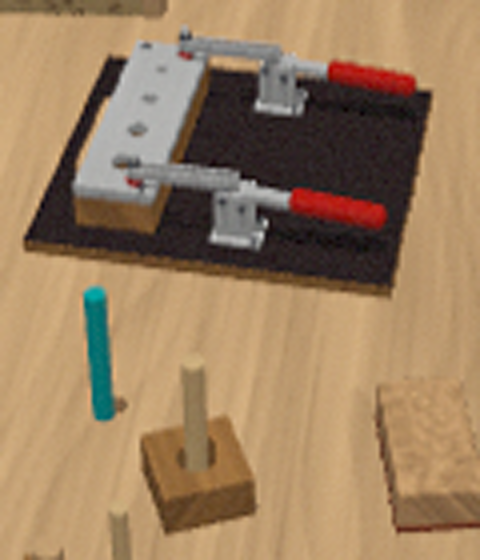

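The crops show the dowel top at t1 (61,253). The holes are at t1 (488,132), (547,137), (607,142) and (667,147). The side crop shows the dowel top at (194,362).

```bash
cat > h.py <<'E'
import numpy as np, cv2
from scipy.spatial.transform import Rotation as Ro
def ray(f,uv,o=None):
    K=f['camera_matrix'];v=np.linalg.inv(K)@np.array([uv[0],uv[1],1.])
    if 'R' in f: return -f['R'].T@f['t'], f['R'].T@v
    Rt=Ro.from_quat(o['eef_rot']).as_matrix();T=f['T_tool_cam']
    return Rt@T[:3,3]+o['ee_pos'], Rt@T[:3,:3]@v
def onz(f,uv,z,o=None):
    c,v=ray(f,uv,o); return c+v*(z-c[2])/v[2]
def totool(o,p):  # shift to point along tool axes
    return Ro.from_quat(o['eef_rot']).inv().apply(np.asarray(p)-o['ee_pos'])
E
python3 - <<'E'
from h import *; import pickle
d=pickle.load(open('f0.pkl','rb'));t,s,o=d['top'],d['side'],d['obs']
T=lambda x,y:((x+.5)/4.5-.5+235,(y+.5)/4.5-.5+150)
S=lambda x,y:((x+.5)/4-.5+270,(y+.5)/4-.5+155)
print('top',onz(t,T(61,253),.126),onz(s,S(194,362),.126),'foot side',onz(s,S(198,462),.036))
cs=[onz(t,T(*c),.036) for c in[(28,250),(105,215),(143,297),(70,328)]]
print('holder',np.mean(cs,0),np.linalg.norm(cs[0]-cs[1]),np.linalg.norm(cs[2]-cs[1]),np.degrees(np.arctan2(*(cs[1]-cs[0])[1::-1])))
print('turq foot',onz(s,S(103,417),0), 'top',onz(t,T(158,143),.126))
h=np.array([onz(t,T(*c),.052) for c in[(488,132),(547,137),(607,142),(667,147)]]);print(h,np.diff(h,axis=0))
print('side h1,2,3',[onz(s,S(*c),.052) for c in[(138,129),(150,98),(162,69)]])
p=np.array([*onz(t,T(61,253),.126)[:2],.25]);print(totool(o,p))
print(Ro.from_quat(o['eef_rot']).as_matrix().round(3))
E
```

```text
top [0.52379228 0.19344067 0.126     ] [0.52283847 0.19640345 0.126     ] foot side [0.52173512 0.20133055 0.036     ]
holder [0.5215067  0.18965461 0.036     ] 0.06279237228985987 0.06865925385520956 -64.25881140373157
turq foot [0.60358829 0.13243465 0.        ] top [0.60336149 0.12785499 0.126     ]
[[ 0.62936713 -0.10913872  0.052     ]
 [ 0.62617614 -0.15338653  0.052     ]
 [ 0.62299528 -0.19838998  0.052     ]
 [ 0.61981398 -0.24339963  0.052     ]] [[-0.00319099 -0.04424781  0.        ]
 [-0.00318086 -0.04500345  0.        ]
 [-0.0031813  -0.04500965  0.        ]]
side h1,2,3 [array([ 0.625324  , -0.15052264,  0.052     ]), array([ 0.62288175, -0.19533994,  0.052     ]), array([ 0.61982719, -0.23916428,  0.052     ])]
[-0.40455124 -0.13986164 -0.00376422]
[[-0.918  0.396 -0.001]
 [ 0.396  0.918 -0.001]
 [ 0.    -0.001 -1.   ]]
```

send_rows(
  increments=[-0.1, -0.035, 0, 0, 0, -6, 1, -0.2, -0.07, 0, 0, 0, -12, 0.8, -0.3, -0.105, 0, 0, 0, -19.2, 0.6, -0.404, -0.14, 0, 0, 0, -19.2, 0.6, -0.404, -0.14, 0, 0, 0, -19.2, 0.6, -0.404, -0.14, 0, 0, 0, -19.2, 0.6, -0.404, -0.14, 0, 0, 0, -19.2, 0.6, -0.404, -0.14, 0, 0, 0, -19.2, 0.6, -0.404, -0.14, 0, 0, 0, -19.2, 0.6, -0.404, -0.14, 0, 0, 0, -19.2, 0.6],
  force=15,
)

```text
clock: 1.4
ee_pos: [0.5226, 0.1947, 0.2469]
eef_rot: [0.035, 0.999, 0.0, -0.0]
contact_force: [-0.3, -0.3, -0.1]
grip_width: 0.0531
grasp_force: 0.0
```

Run:
```python
from bench import arm
import cv2,pickle
o=arm.get_obs();f=arm.grab_frame('wrist');pickle.dump((f,o),open('w1.pkl','wb'));cv2.imwrite('pics/w1.png',f['pixels'])
from h import *
print(o['ee_pos'],Ro.from_quat(o['eef_rot']).as_matrix().round(3),o['clock'])
```

```text
[0.5225959  0.19473957 0.24687903] [[-0.998  0.07  -0.   ]
 [ 0.07   0.998  0.   ]
 [ 0.     0.    -1.   ]] 1.4
```

View pics/w1.png

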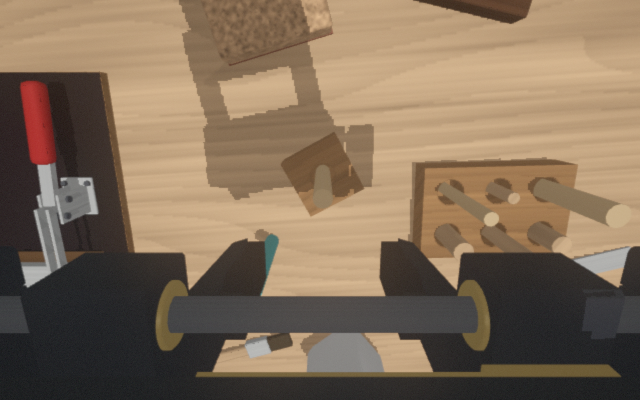

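Wrist view: the dowel runs from about (322,165) to its top at (323,201). It is upright and lies between the fingers, with the turquoise rod clear at (268,245).

Run:
```python
from h import *; import pickle
f,o=pickle.load(open('w1.pkl','rb'))
c=f['pixels'][150:230,280:370]
cv2.imwrite('pics/w1c.png',cv2.resize(c,None,fx=6,fy=6,interpolation=cv2.INTER_CUBIC))
for r in (175,185,195,200,205,210): print(r,f['pixels'][r,300:345].sum(1).tolist())
p=onz(f,(323,200),.126,o);print(p,totool(o,p),onz(f,(314,200),.126,o))
```

```text
175 [267, 273, 266, 264, 263, 258, 252, 255, 254, 251, 240, 245, 251, 255, 272, 319, 336, 346, 346, 345, 343, 346, 345, 345, 348, 343, 343, 343, 342, 329, 304, 267, 264, 267, 253, 246, 252, 257, 242, 246, 248, 246, 242, 233, 232]
185 [254, 258, 256, 263, 267, 267, 272, 274, 269, 270, 272, 270, 269, 275, 319, 342, 341, 344, 346, 347, 343, 344, 346, 345, 342, 343, 344, 342, 344, 341, 329, 302, 253, 249, 254, 246, 252, 247, 246, 248, 254, 256, 260, 257, 258]
195 [363, 364, 362, 358, 355, 354, 356, 351, 345, 347, 347, 354, 354, 348, 367, 375, 369, 376, 372, 372, 368, 375, 373, 375, 370, 368, 367, 373, 374, 370, 371, 369, 349, 341, 324, 259, 247, 245, 246, 254, 256, 254, 250, 252, 258]
200 [474, 413, 349, 337, 348, 346, 358, 363, 363, 368, 361, 374, 372, 374, 376, 369, 370, 375, 371, 375, 372, 373, 367, 370, 372, 373, 378, 370, 374, 372, 379, 368, 364, 362, 372, 372, 379, 381, 380, 383, 389, 400, 437, 469, 477]
205 [481, 479, 475, 467, 425, 381, 372, 370, 370, 367, 365, 360, 367, 368, 362, 363, 370, 373, 370, 370, 373, 368, 367, 371, 369, 373, 370, 373, 373, 369, 386, 404, 446, 477, 484, 486, 490, 492, 487, 487, 484, 483, 480, 482, 478]
210 [524, 528, 526, 528, 527, 520, 504, 434, 358, 344, 340, 342, 339, 339, 353, 357, 371, 374, 378, 380, 384, 397, 417, 470, 510, 522, 528, 532, 531, 529, 529, 532, 530, 530, 531, 531, 533, 530, 532, 530, 528, 530, 529, 529, 526]
[0.52529315 0.19644768 0.126     ] [-0.00257452  0.00187937  0.12087916] [0.52480148 0.1894699  0.126     ]
```

View pics/w1c.png

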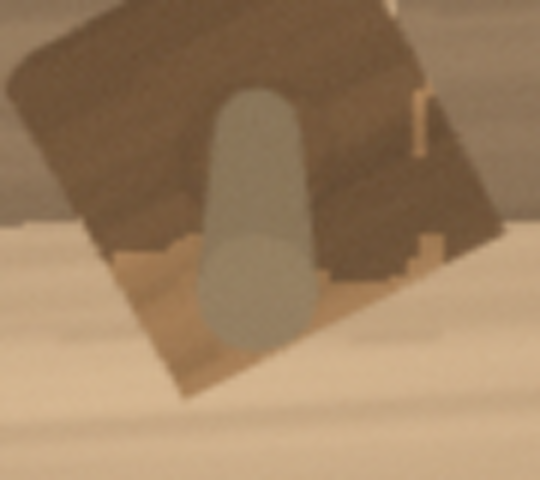

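The dowel top is at (323,198.8) and about 15–16 mm wide, so it is probably the 16 mm dowel. Descending to grasp.

send_rows(
  increments=[-0.0026, 0.0019, 0.05, 0, 0, 0, 0.6, -0.0026, 0.0019, 0.1, 0, 0, 0, 0.6, -0.0026, 0.0019, 0.13, 0, 0, 0, 0.6, -0.0026, 0.0019, 0.158, 0, 0, 0, 0.6, -0.0026, 0.0019, 0.158, 0, 0, 0, 0.6, -0.0026, 0.0019, 0.158, 0, 0, 0, 0.1, -0.0026, 0.0019, 0.158, 0, 0, 0, 0, -0.0026, 0.0019, 0.158, 0, 0, 0, 0, -0.0026, 0.0019, 0.158, 0, 0, 0, 0, -0.0026, 0.0019, 0.158, 0, 0, 0, 0, -0.0026, 0.0019, 0.158, 0, 0, 0, 0, -0.0026, 0.0019, 0.158, 0, 0, 0, 0],
  force=20,
)

```text
clock: 2.95
ee_pos: [0.5263, 0.1955, 0.089]
eef_rot: [0.036, 0.999, 0.0, 0.0]
contact_force: [-0.9, -0.1, 4.4]
grip_width: 0.0153
grasp_force: 20.0
```

send_rows(
  increments=[0, 0, -0.02, 0, 0, 0, 0, 0, 0, -0.06, 0, 0, 0, 0, 0, 0, -0.106, 0, 0, 0, 0, 0, 0, -0.106, 0, 0, 0, 0, -0.02, -0.05, -0.106, 0, 0, 0, 0, -0.045, -0.105, -0.106, 0, 0, 0, 0, -0.07, -0.16, -0.106, 0, 0, 0, 0, -0.09, -0.215, -0.106, 0, 0, 0, 0, -0.11, -0.26, -0.106, 0, 0, 0, 0, -0.124, -0.296, -0.106, 0, 0, 0, 0, -0.124, -0.296, -0.106, 0, 0, 0, 0, -0.124, -0.296, -0.106, 0, 0, 0, 0, -0.124, -0.296, -0.106, 0, 0, 0, 0],
)

```text
clock: 4.58
ee_pos: [0.6284, -0.1074, 0.1944]
eef_rot: [0.035, 0.999, 0.0, -0.0]
contact_force: [-0.9, -0.3, -0.3]
grip_width: 0.0153
grasp_force: 20.0
```

Run:
```python
from bench import arm
import cv2,pickle
from h import *
o=arm.get_obs();f=arm.grab_frame('wrist');pickle.dump((f,o),open('w2.pkl','wb'))
print(o['ee_pos'],Ro.from_quat(o['eef_rot']).as_matrix().round(3),o['clock'])
cv2.imwrite('pics/w2.png',cv2.resize(f['pixels'][120:270,100:420],None,fx=2.5,fy=2.5,interpolation=cv2.INTER_CUBIC))
```

```text
[ 0.62836116 -0.10740963  0.1944464 ] [[-0.998  0.07  -0.001]
 [ 0.07   0.998  0.   ]
 [ 0.001  0.    -1.   ]] 4.575
```

View pics/w2.png

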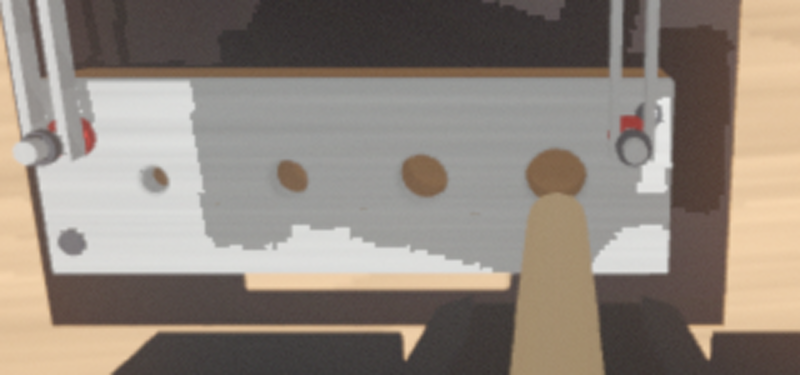

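Wrist view of the plate (crop): holes at (556,173), (424.5,175), (292,176) and (155,179). The dowel's foot edge is at (556.5,193), about 57 px wide, so its centre is at about row 219.

Run:
```python
from h import *; import pickle
f,o=pickle.load(open('w2.pkl','rb'))
C=lambda x,y:((x+.5)/2.5-.5+100,(y+.5)/2.5-.5+120)
h=np.array([onz(f,C(*c),.052,o) for c in[(556,174),(424.5,175),(291,176),(155,179)]])
print(h.round(4),np.linalg.norm(np.diff(h,axis=0),axis=1))
d=np.array([-.0706,-.9975,0]);k=np.arange(4)*.045
base=(h-k[:,None]*d).mean(0);print('fit',[(base+x*d).round(4).tolist() for x in k])
ft=onz(f,C(556.5,219),o['ee_pos'][2]-.083,o);print('foot',ft,totool(o,ft),totool(o,base))
g=f['pixels'][120:270,100:420].astype(int)
for y in (174,):print(g[int(y/2.5)].sum(1)[48:200].tolist())
```

```text
[[ 0.6275 -0.1061  0.052 ]
 [ 0.6247 -0.15    0.052 ]
 [ 0.6219 -0.1945  0.052 ]
 [ 0.6197 -0.24    0.052 ]] [0.04393018 0.04460584 0.0455424 ]
fit [[0.6282, -0.1053, 0.052], [0.625, -0.1502, 0.052], [0.6219, -0.1951, 0.052], [0.6187, -0.24, 0.052]]
foot [ 0.62588719 -0.10590492  0.1114464 ] [0.00252278 0.00130059 0.08300198] [0.00020946 0.00205609 0.14244722]
[640, 637, 639, 638, 640, 639, 630, 596, 544, 474, 445, 438, 420, 364, 313, 307, 317, 382, 518, 621, 637, 638, 639, 642, 639, 642, 643, 643, 641, 640, 639, 620, 510, 468, 467, 469, 469, 470, 470, 467, 468, 464, 467, 465, 466, 469, 464, 464, 465, 467, 466, 468, 468, 467, 468, 467, 466, 467, 462, 448, 437, 431, 406, 314, 293, 298, 295, 299, 300, 295, 306, 315, 317, 328, 380, 452, 470, 471, 468, 472, 467, 471, 470, 468, 471, 468, 471, 473, 471, 469, 471, 474, 468, 464, 471, 469, 470, 465, 470, 471, 468, 469, 470, 471, 475, 468, 471, 473, 470, 464, 449, 425, 381, 311, 290, 284, 288, 304, 314, 308, 308, 306, 311, 308, 310, 307, 316, 312, 307, 313, 363, 450, 473, 473, 474, 470, 472, 472, 472, 475, 472, 470, 469, 466, 471, 471, 473, 468, 468, 470, 469, 469]
```

send_rows(
  increments=[-0.0012, 0, 0.025, 0, 0, 0, 0, -0.0012, 0, 0.045, 0, 0, 0, 0, -0.0012, 0, 0.051, 0, 0, 0, 0, -0.0012, 0, 0.051, 0, 0, 0, 0, -0.0012, 0, 0.051, 0, 0, 0, 0],
)

```text
clock: 5.25
ee_pos: [0.6302, -0.1087, 0.1447]
eef_rot: [0.036, 0.999, -0.0, 0.001]
contact_force: [0.2, 0.0, -0.4]
grip_width: 0.0153
grasp_force: 20.0
```

Run:
```python
from bench import arm
import cv2,pickle
from h import *
o=arm.get_obs();f=arm.grab_frame('wrist');pickle.dump((f,o),open('w3.pkl','wb'))
print(o['ee_pos'],o['contact_force'],o['clock'])
cv2.imwrite('pics/w3.png',cv2.resize(f['pixels'][120:270,180:400],None,fx=3.5,fy=3.5,interpolation=cv2.INTER_CUBIC))
```

```text
[ 0.63015002 -0.10873139  0.14474518] [ 0.21516794  0.04557872 -0.40528156] 5.25
```

View pics/w3.png

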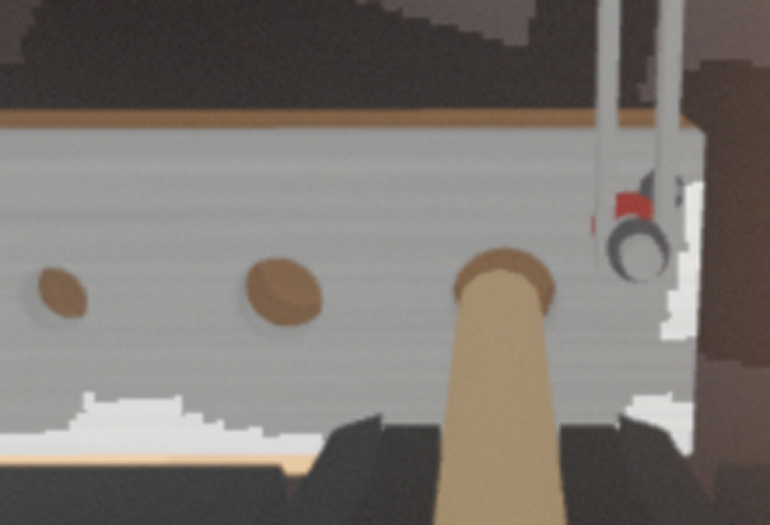

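The foot is about 0.5 mm off hole 0, which is within the play. Lowering slowly with a light grip, so it slips before it can bruise.

send_rows(
  increments=[0, 0.0004, 0.004, 0, 0, 0, 0, 0, 0.0004, 0.0075, 0, 0, 0, 0, 0, 0.0004, 0.009, 0, 0, 0, 0, 0, 0.0004, 0.0105, 0, 0, 0, 0, 0, 0.0004, 0.012, 0, 0, 0, 0, 0, 0.0004, 0.0135, 0, 0, 0, 0, 0, 0.0004, 0.0145, 0, 0, 0, 0],
  force=10,
)

```text
clock: 6.18
ee_pos: [0.6298, -0.1083, 0.1291]
eef_rot: [0.036, 0.999, -0.0, -0.0]
contact_force: [0.3, -0.7, -0.8]
grip_width: 0.0154
grasp_force: 10.0
```

send_rows(
  increments=[0, 0, 0.0015, 0, 0, 0, 0, 0, 0, 0.003, 0, 0, 0, 0, 0, 0, 0.0045, 0, 0, 0, 0, 0, 0, 0.006, 0, 0, 0, 0, 0, 0, 0.006, 0, 0, 0, 0, 0, 0, 0.006, 0, 0, 0, 0],
)

```text
clock: 6.92
ee_pos: [0.6298, -0.1084, 0.1233]
eef_rot: [0.036, 0.999, -0.0, 0.0]
contact_force: [0.8, -0.2, -1.3]
grip_width: 0.0153
grasp_force: 10.0
```

send_rows(
  increments=[0, 0, -0.015, 0, 0, 0, 0, 0, 0, -0.025, 0, 0, 0, 0, 0, 0, -0.025, 0, 0, 0, 0, 0, -0.015, -0.025, 0, 0, 0, 0, 0, -0.035, -0.025, 0, 0, 0, 0, 0, -0.045, -0.025, 0, 0, 0, 0, 0, -0.045, -0.021, 0, 0, 0, 0, 0, -0.045, -0.018, 0, 0, 0, 0, 0, -0.045, -0.018, 0, 0, 0, 0, 0, -0.045, -0.018, 0, 0, 0, 0],
  force=10,
)

```text
clock: 8.18
ee_pos: [0.6267, -0.1529, 0.1413]
eef_rot: [0.036, 0.999, 0.0, 0.0]
contact_force: [-0.6, 0.3, 0.5]
grip_width: 0.0155
grasp_force: 10.0
```

Run:
```python
from bench import arm
import cv2,pickle
from h import *
o=arm.get_obs();f=arm.grab_frame('wrist');pickle.dump((f,o),open('w4.pkl','wb'))
print(o['ee_pos'],o['contact_force'],o['clock'])
cv2.imwrite('pics/w4.png',cv2.resize(f['pixels'][160:240,260:390],None,fx=6,fy=6,interpolation=cv2.INTER_CUBIC))
```

```text
[ 0.62668861 -0.15289733  0.14131294] [-0.55285339  0.2738319   0.53008456] 8.175
```

View pics/w4.png

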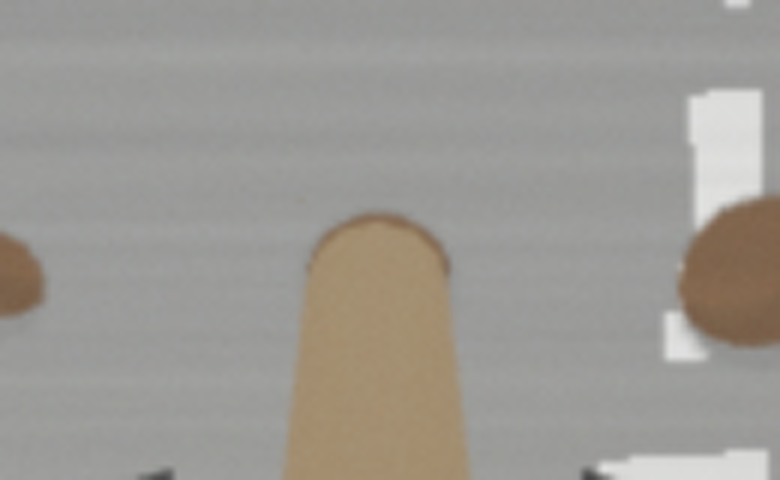

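send_rows(
  increments=[-0.0015, 0, 0.0015, 0, 0, 0, 0, -0.0015, 0, 0.003, 0, 0, 0, 0, -0.0015, 0, 0.0045, 0, 0, 0, 0, -0.0015, 0, 0.0045, 0, 0, 0, 0, -0.0015, 0, 0.0045, 0, 0, 0, 0],
)

```text
clock: 8.85
ee_pos: [0.6281, -0.1534, 0.1368]
eef_rot: [0.036, 0.999, -0.0, 0.0]
contact_force: [0.0, -1.2, 0.3]
grip_width: 0.0155
grasp_force: 10.0
```

Run:
```python
from bench import arm
import cv2,pickle
from h import *
o=arm.get_obs();f=arm.grab_frame('wrist');pickle.dump((f,o),open('w5.pkl','wb'))
print(o['ee_pos'],o['contact_force'],o['clock'])
p=f['pixels'].astype(int);w=pickle.load(open('w4.pkl','rb'))[0]['pixels'].astype(int)
for q in(w,p):
  print('col323',[tuple(x) for x in q[190:206,323]])
  for r in(200,204,208):print(r,(q[r,305:342,2]-q[r,305:342,0]).tolist(),q[r,305:342].sum(1).tolist())
```

```text
[ 0.62810155 -0.15340181  0.13676228] [ 0.02553048 -1.16983887  0.3194625 ] 8.85
col323 [(np.int64(153), np.int64(155), np.int64(154)), (np.int64(152), np.int64(154), np.int64(152)), (np.int64(151), np.int64(153), np.int64(152)), (np.int64(152), np.int64(154), np.int64(153)), (np.int64(148), np.int64(151), np.int64(151)), (np.int64(119), np.int64(131), np.int64(140)), (np.int64(90), np.int64(113), np.int64(137)), (np.int64(108), np.int64(136), np.int64(158)), (np.int64(113), np.int64(143), np.int64(163)), (np.int64(114), np.int64(143), np.int64(164)), (np.int64(116), np.int64(145), np.int64(165)), (np.int64(113), np.int64(142), np.int64(163)), (np.int64(114), np.int64(143), np.int64(164)), (np.int64(113), np.int64(143), np.int64(164)), (np.int64(113), np.int64(143), np.int64(164)), (np.int64(113), np.int64(142), np.int64(163))]
200 [1, 0, 1, 1, 1, 1, 2, 7, 34, 51, 51, 49, 51, 51, 49, 49, 50, 50, 49, 48, 48, 50, 49, 50, 50, 51, 50, 42, 19, 4, 2, 1, 1, 0, 0, 0, 0] [465, 469, 465, 464, 465, 464, 457, 431, 369, 373, 403, 420, 421, 417, 420, 420, 421, 418, 426, 420, 424, 419, 417, 421, 41
[... 1751 characters left out ...]
, 332, 402, 450, 463, 468, 465, 467, 468, 463]
204 [0, 0, 0, 1, 1, 4, 24, 47, 51, 52, 51, 50, 50, 51, 50, 50, 50, 50, 50, 50, 49, 50, 50, 50, 50, 51, 51, 50, 50, 45, 24, 3, 2, 0, 1, 1, 1] [469, 469, 472, 473, 465, 447, 402, 410, 417, 419, 420, 421, 422, 417, 419, 416, 419, 422, 424, 422, 419, 424, 422, 419, 422, 421, 416, 409, 375, 314, 366, 452, 466, 469, 473, 473, 469]
208 [1, 1, 1, 1, 4, 17, 45, 50, 50, 51, 52, 51, 51, 50, 50, 50, 51, 51, 50, 49, 50, 49, 49, 51, 50, 51, 51, 50, 46, 33, 5, 1, 2, 0, 1, 1, 3] [468, 471, 471, 465, 463, 447, 419, 415, 417, 419, 419, 417, 420, 418, 419, 422, 420, 420, 421, 417, 421, 419, 422, 420, 419, 423, 423, 418, 421, 416, 428, 450, 458, 469, 468, 473, 471]
```

send_rows(
  increments=[0, 0.0004, 0, 0, 0, 0, 0, 0, 0.0004, 0.001, 0, 0, 0, 0, 0, 0.0004, 0.002, 0, 0, 0, 0, 0, 0.0004, 0.003, 0, 0, 0, 0, 0, 0.0004, 0.004, 0, 0, 0, 0, 0, 0.0004, 0.005, 0, 0, 0, 0, 0, 0.0004, 0.005, 0, 0, 0, 0, 0, 0.0004, 0.005, 0, 0, 0, 0],
)

```text
clock: 9.9
ee_pos: [0.6281, -0.153, 0.1318]
eef_rot: [0.036, 0.999, -0.0, 0.0]
contact_force: [0.2, -0.7, -0.4]
grip_width: 0.0158
grasp_force: 10.0
```

send_rows(
  increments=[0, 0, 0.0015, 0, 0, 0, 0, 0, 0, 0.003, 0, 0, 0, 0, 0, 0, 0.0045, 0, 0, 0, 0, 0, 0, 0.006, 0, 0, 0, 0, 0, 0, 0.0075, 0, 0, 0, 0, 0, 0, 0.009, 0, 0, 0, 0, 0, 0, 0.009, 0, 0, 0, 0],
)

```text
clock: 10.78
ee_pos: [0.6281, -0.153, 0.1226]
eef_rot: [0.036, 0.999, 0.0, -0.0]
contact_force: [-0.7, 0.4, -0.3]
grip_width: 0.0158
grasp_force: 10.0
```

Run:
```python
from bench import arm
import cv2
o=arm.get_obs();f=arm.grab_frame('wrist');print(o['ee_pos'],o['contact_force'],o['torque'])
cv2.imwrite('pics/w6.png',f['pixels'])
p=f['pixels'].astype(int);print('col323',p[185:255,323].tolist()[::2])
for r in (196,200,204): print(r,p[r,305:342].sum(1).tolist())
```

```text
[ 0.62807171 -0.15295765  0.12258497] [-0.67286382  0.42946899 -0.28164809] [-0.01326445 -0.00684614  0.03011603]
col323 [[152, 155, 155], [151, 153, 153], [154, 156, 155], [157, 160, 159], [155, 157, 157], [152, 154, 154], [152, 154, 153], [151, 153, 153], [119, 144, 162], [116, 144, 165], [116, 144, 166], [113, 143, 164], [114, 143, 164], [114, 143, 164], [113, 143, 164], [114, 143, 164], [112, 142, 163], [113, 144, 164], [114, 144, 165], [113, 142, 164], [112, 143, 164], [115, 143, 165], [113, 143, 164], [113, 143, 164], [113, 142, 164], [114, 144, 166], [114, 144, 164], [113, 143, 164], [112, 141, 163], [113, 143, 165], [113, 144, 165], [111, 142, 163], [113, 143, 164], [112, 141, 164], [114, 143, 165]]
196 [457, 459, 461, 457, 461, 461, 461, 459, 459, 459, 459, 459, 459, 459, 461, 460, 458, 462, 460, 459, 461, 461, 461, 455, 459, 460, 460, 456, 460, 460, 461, 465, 457, 458, 460, 460, 458]
200 [461, 460, 459, 464, 463, 462, 463, 462, 457, 457, 459, 459, 455, 446, 445, 452, 442, 441, 442, 443, 445, 446, 451, 451, 456, 461, 460, 466, 465, 464, 461, 463, 461, 459, 463, 460, 464]
204 [475, 476, 472, 475, 472, 472, 466, 459, 438, 427, 419, 420, 418, 417, 419, 419, 422, 418, 420, 421, 418, 423, 419, 420, 418, 423, 427, 441, 460, 468, 473, 480, 475, 479, 473, 474, 477]
```

send_rows(
  increments=[0, 0, -0.012, 0, 0, 0, 0, 0, 0, -0.022, 0, 0, 0, 0, 0, 0, -0.022, 0, 0, 0, 0, 0, -0.015, -0.022, 0, 0, 0, 0, 0, -0.035, -0.022, 0, 0, 0, 0, 0, -0.045, -0.022, 0, 0, 0, 0, 0, -0.045, -0.019, 0, 0, 0, 0, 0, -0.045, -0.017, 0, 0, 0, 0, 0, -0.045, -0.0155, 0, 0, 0, 0, 0, -0.045, -0.0145, 0, 0, 0, 0, 0, -0.045, -0.0137, 0, 0, 0, 0, 0, -0.045, -0.013, 0, 0, 0, 0, 0, -0.045, -0.0125, 0, 0, 0, 0, 0, -0.045, -0.012, 0, 0, 0, 0, 0, -0.045, -0.012, 0, 0, 0, 0],
)

```text
clock: 12.7
ee_pos: [0.625, -0.1979, 0.135]
eef_rot: [0.036, 0.999, -0.0, 0.0]
contact_force: [-1.3, 0.6, 1.0]
grip_width: 0.0154
grasp_force: 10.0
```

send_rows(
  increments=[0, 0, 0.0004, 0, 0, 0, 0, 0, 0, 0.0008, 0, 0, 0, 0, 0, 0, 0.0008, 0, 0, 0, 0, 0, 0, 0.0008, 0, 0, 0, 0],
)

```text
clock: 13.2
ee_pos: [0.6251, -0.1979, 0.1347]
eef_rot: [0.036, 0.999, -0.0, 0.001]
contact_force: [-0.9, 0.2, 6.8]
grip_width: 0.0158
grasp_force: 10.0
```

send_rows(
  increments=[0, 0, 0, 0, 0, 0, 0, 0, 0, 0, 0, 0, 0, 0, 0, 0, -0.005, 0, 0, 0, 0, 0, 0, -0.01, 0, 0, 0, 0, 0, 0, -0.01, 0, 0, 0, 0, 0, 0.015, -0.01, 0, 0, 0, 0, 0, 0.035, -0.01, 0, 0, 0, 0, 0, 0.045, -0.01, 0, 0, 0, 0, 0, 0.045, -0.005, 0, 0, 0, 0, 0, 0.045, -0.0028, 0, 0, 0, 0, 0, 0.045, -0.0028, 0, 0, 0, 0, 0, 0.045, -0.0028, 0, 0, 0, 0],
)

```text
clock: 14.7
ee_pos: [0.6281, -0.1534, 0.1367]
eef_rot: [0.036, 0.999, -0.0, 0.0]
contact_force: [0.2, -0.1, -0.9]
grip_width: 0.0154
grasp_force: 10.0
```

Run:
```python
from bench import arm
import cv2,pickle
o=arm.get_obs();f=arm.grab_frame('wrist');print(o['ee_pos'],o['contact_force'],o['clock'])
p=f['pixels'].astype(int);cv2.imwrite('pics/w7.png',f['pixels'])
print('col323',p[190:204,323].sum(1).tolist())
for r in (200,204,208): print(r,p[r,305:342].sum(1).tolist())
```

```text
[ 0.62810315 -0.15335778  0.13674125] [ 0.24060877 -0.14410161 -0.85030836] 14.7
col323 [462, 457, 458, 462, 435, 340, 325, 405, 418, 422, 420, 425, 424, 416]
200 [466, 465, 469, 465, 466, 464, 460, 440, 368, 374, 405, 419, 420, 417, 418, 417, 421, 424, 420, 422, 423, 422, 419, 421, 422, 395, 344, 312, 336, 399, 452, 464, 468, 467, 463, 466, 467]
204 [470, 468, 471, 471, 464, 449, 402, 411, 419, 423, 418, 417, 421, 421, 420, 420, 424, 422, 419, 419, 424, 421, 418, 420, 415, 423, 419, 412, 374, 316, 372, 451, 465, 468, 474, 472, 475]
208 [468, 470, 470, 469, 461, 444, 420, 418, 419, 416, 419, 418, 418, 418, 419, 421, 417, 418, 422, 419, 420, 423, 421, 419, 419, 416, 419, 422, 414, 415, 433, 452, 462, 470, 468, 469, 472]
```

The view is the same as before the first good entry, so I'll repeat that insertion and carry on to the bottom.

send_rows(
  increments=[0, 0.0004, 0, 0, 0, 0, 0, 0, 0.0004, 0.0015, 0, 0, 0, 0, 0, 0.0004, 0.003, 0, 0, 0, 0, 0, 0.0004, 0.0045, 0, 0, 0, 0, 0, 0.0004, 0.006, 0, 0, 0, 0, 0, 0.0004, 0.0075, 0, 0, 0, 0, 0, 0.0004, 0.009, 0, 0, 0, 0, 0, 0.0004, 0.0105, 0, 0, 0, 0, 0, 0.0004, 0.012, 0, 0, 0, 0, 0, 0.0004, 0.0135, 0, 0, 0, 0, 0, 0.0004, 0.015, 0, 0, 0, 0, 0, 0.0004, 0.0165, 0, 0, 0, 0, 0, 0.0004, 0.018, 0, 0, 0, 0, 0, 0.0004, 0.0195, 0, 0, 0, 0, 0, 0.0004, 0.021, 0, 0, 0, 0, 0, 0.0004, 0.0225, 0, 0, 0, 0, 0, 0.0004, 0.0225, 0, 0, 0, 0],
)

```text
clock: 16.88
ee_pos: [0.6281, -0.1525, 0.114]
eef_rot: [0.036, 0.999, 0.0, -0.0]
contact_force: [-0.0, -0.2, -0.6]
grip_width: 0.0159
grasp_force: 10.0
```

send_rows(
  increments=[0, 0, 0.0015, 0, 0, 0, 0, 0, 0, 0.003, 0, 0, 0, 0, 0, 0, 0.0045, 0, 0, 0, 0, 0, 0, 0.006, 0, 0, 0, 0, 0, 0, 0.007, 0, 0, 0, 0, 0, 0, 0.0077, 0, 0, 0, 0, 0, 0, 0.0083, 0, 0, 0, 0, 0, 0, 0.0089, 0, 0, 0, 0, 0, 0, 0.0093, 0, 0, 0, 0, 0, 0, 0.0097, 0, 0, 0, 0, 0, 0, 0.0097, 0, 0, 0, 0],
)

```text
clock: 18.25
ee_pos: [0.6283, -0.1527, 0.105]
eef_rot: [0.036, 0.999, -0.0, 0.0]
contact_force: [-0.0, 0.5, 5.5]
grip_width: 0.0158
grasp_force: 10.0
```

Home: it bottomed exactly 30 mm below the stop level. Releasing and lifting away.

send_rows(
  increments=[0, 0, -0.0005, 0, 0, 0, 0, 0, 0, -0.0005, 0, 0, 0, 0.3, 0, 0, -0.0005, 0, 0, 0, 0.5, 0, 0, -0.0005, 0, 0, 0, 0.5, 0, 0, -0.0005, 0, 0, 0, 0.5, 0, 0, -0.02, 0, 0, 0, 0.5, 0, 0, -0.05, 0, 0, 0, 0.5, 0, 0, -0.1, 0, 0, 0, 0.5, 0, 0, -0.14, 0, 0, 0, 0.5, 0.05, 0, -0.14, 0, 0, 0, 0.5, 0.05, 0, -0.14, 0, 0, 0, 0.5, 0.05, 0, -0.14, 0, 0, 0, 0.5],
)

```text
clock: 19.75
ee_pos: [0.5789, -0.1492, 0.245]
eef_rot: [0.036, 0.999, -0.0, 0.001]
contact_force: [0.7, -0.6, 0.0]
grip_width: 0.0442
grasp_force: 0.0
```

Run:
```python
from bench import arm
import cv2
o=arm.get_obs();print(o['ee_pos'],o['contact_force'],o['grip_width'],o['clock'])
f=arm.grab_frame('side')['pixels']
cv2.imwrite('pics/final.png',cv2.resize(f[140:340,220:420],None,fx=3,fy=3,interpolation=cv2.INTER_CUBIC))
```

```text
[ 0.5788583  -0.14920059  0.24501372] [ 0.72707476 -0.60193006  0.02146848] 0.044235285408014566 19.75
```

View pics/final.png

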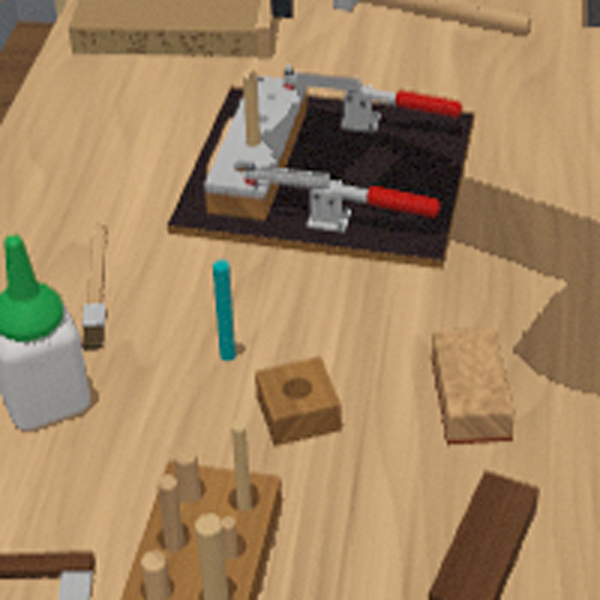

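The side view shows the dowel upright in the second hole (foot at 252,141), the rack and bench undisturbed, and the arm clear. Handing in.

```bash
python3 -c "
from bench import arm
print(arm.close_job())"
```

```text
the job is handed in; nothing more can be done
None
```

The dowel gauged as 16 mm: it passed the widest and second holes and stopped on the third at about 7 N; it now stands fully home in the second hole, nothing else on the bench was touched, and the job is handed in (no verdict was returned).

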